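Lock the vials, then hold the long sample tube up for inspection

TASK

Lay the retaining bar, grip rib up, across the rack's two forked supports over the three small vials so that it rests down in both forks, centred, and let go of it. Then draw the one long tube up out of its socket, lift it until its foot is at least 15 cm above the bench, and lean it over to about 45 degrees with the cap end uppermost. Finish while still holding it there, still and in the fingers alone, leaving the bar in place and everything else undisturbed.

Things in the scene. Friction and masses are not known exactly. Their poses are not given: they have to be found in the camera images.
- rack: White rack block fixed to the bench, 130 (x) by 280 (y) by 60 mm high; origin: centre of underside. In its frame, mm: wide sockets (27.5 across) at x -42, 0, 42, y -95 hold the long tube and two short tubes in any order; narrow ones (18.5) at x 0, y 15, 50, 85 hold the vials. Sockets are 45 deep, floors at z 15. Caps: vials z 85, short tubes z 105.
- bar_seat (a point): Point midway between the rack's two forked aluminium supports (each 46 in x, 12 in y; 75 mm either way along the rack's y), at seat height, 88 mm above the bench; axes as the rack's. Prongs leave a 26 mm gap in x, straight up to z 98, flared to z 109. The bar's origin belongs here, its long axis along the rack's y, either way round.
- bar: Aluminium retaining bar, about 150 g, lying loose on the bench right side up: flat strip 18 (x) by 180 (y, long axis) by 10 high, with an upright grip rib at its middle, 12 (x) thick by 50 (y) long, from the strip's top at z 10 up to z 38. Origin: centre of the strip's underside, z up.
- long_tube: The tall capped amber sample tube, about 70 g, 25 diameter (cap included), 150 long, the upper 22 being a white ribbed cap; origin at the centre of its foot, z along the tube to the cap. It stands in one of the wide sockets, foot at 15 mm above the bench, top at 165.
- short_tube_a: Bystander: capped amber tube, 25 diameter, 90 long, origin at its foot; in a wide socket.
- short_tube_b: Bystander: the same kind of short tube, in another wide socket.
- vial_0: Bystander: small capped amber vial, 16 diameter, 70 long, origin at its foot; in a narrow socket.
- vial_1: Bystander: as vial_0, in the middle narrow socket.
- vial_2: Bystander: as vial_0, in the third narrow socket.
- beaker: Bystander: glass beaker, 66 diameter, 85 high, origin at the underside's centre, on the bench near the robot.
- bottle: Bystander: amber bottle with blue cap, 60 diameter, 160 high, origin at the underside's centre, on the bench left of the rack.
- jar: Bystander: white jar, 60 diameter, 75 high, origin at the underside's centre, on the bench beyond the rack.
Mind the look-alikes: they are no part of the job. Leave any purple or turquoise look-alike of the long_tube alone.

How it is judged:
By the outcome, as a careful person would: the job done as asked, in the order asked, and still so for the second after the job is handed in, while the arm keeps its last pose, push and grip.
It also fails if it takes over 58 s, if anything falls off the work surface, if the arm or the gripper's body presses on something with over 40 N, if the wrist force passes 120 N, or if a joint passes its speed limit or range.

ROBOT

A 6-joint arm with a two-finger parallel gripper is mounted at the origin on the work surface. World frame = base frame: x ahead of the robot, y to its left, z up, the work surface at z = 0. Lengths are in mm, angles in rad, forces in N, time in s.
With the tool pointing down it reaches from about 350 to 775 mm from the base axis. Payload 7.3 kg.
Tool frame: the origin (TCP) lies at the very end of the fingers, on their centre line; the grasp point (between the pads) lies 19 mm behind it; z points along the fingers, y is the line along which they close (so a half turn about z gives the same grasp; the last joint's range is limited). The gripper opens to 92 mm and grips with 3 to 60 N. Pads are 19 mm wide; open, the fingers measure 130 mm over their backs; the gripper's body (75 mm by 190 mm) begins 47 mm behind the grasp point.
Start: joints at [-1.377, 0.342, 1.524, -0, 1.275, -0.146], TCP at [175.005, -494.993, 226.741] pointing down, gripper open.
Joint ranges: [-2.53, 2.53], [-0.77, 2.02], [0.04, 2.7], [-1, 4.14], [0.28, 2.66], [-3.11, 3.11]. Speed limits (rad/s): [2.57, 2.57, 3.14, 3.14, 3.14, 3.14].

INTERFACE

Orientations are given as [roll, pitch, yaw] about the fixed x, y, z axes, in that order (R = Rz(yaw) Ry(pitch) Rx(roll)).
In Python, from plant import get_obs, vision, workorder gives the robot as it stands.
- The arm moves only by the shell command python3 -m pendant 'ROWS' [OPENING]. ROWS is a JSON object of lists of equal length, an entry for each row: "dp": the shift along the tool's x, y, z in m, a list of three; "rotation": the turn, a rotation vector about the tool's x, y, z in rad, a list of three. A call has 1 to 8 rows; each row is the pose to reach, as a shift and turn from the pose commanded when the call began, along the tool's axes at that moment; what a row does not reach only later rows make up. A row lasts 1/8 s, in which the tool goes at most 62.5 mm and 10.7 degrees, less where a joint would pass 70% of its speed; a pose out of reach is approached as far as the arm can. A call with a gripper value outside its range is refused whole. OPENING is the finger opening in m, from 0 to 0.0918, set as the call begins (- or left out, the last holds). The fingers move at their own pace and stop on an object; the grip force is fixed at half the most. Time passes only in rows, so rows that repeat a pose let the fingers close. It gives the time, the measured TCP pose, the force, the opening and the grip force at its end, in the units of the state.
- get_obs(): the state, without advancing time (a new reading comes with each control period).
- vision.capture(name): name is "scene" or "top" or "wrist"; returns a dict with "pixels" (400x640x3 uint8, red, green, blue), "vfov" (degrees; the focal length in pixels is half the picture's height over the tangent of half this angle, whatever the lens; pixels are square), "cx", "cy" (the principal point, pixels), "pose" (4x4, takes a point from camera to world coordinates); the wrist camera has in their place "T_tool_cam" (4x4, takes a point from camera to tool coordinates, whose origin is the TCP and whose axes are the flange's). Camera axes: x right, y up, looking along -z (the intrinsics and any distortion apply to the point x, -y, -z); pixel columns grow to the right and rows downward; lengths in mm; the calibration is good to about 2 mm. A picture is of the moment at which its call begins: read the wrist's pose just before it. There is no depth.
- workorder.close_job(): hands the job in; it is judged then, once.
The state is a dict: "time": time; "joint_positions": joint angles; "dq": joint speeds; "tau": joint torques, N m; "tool_pos": TCP position; "tcp_rot": TCP orientation; "contact_force": force on the tool from outside, world axes, zero at the start; "moment": the same for the moment, N m; "grip_width": finger opening in mm; "finger_force": force on a finger pad.
Only numpy, scipy, OpenCV 4.12 (cv2) and the standard library are available. Lean on these libraries where they do the work, as an engineer would, in place of code of your own. Each camera call takes 0.05 s, during which the arm holds its last target. There are 200 camera calls.

## Working session

There is one attempt and no reset: what is moved stays moved. The work goes in short steps, Python scripts to look and compute and a shell command to move; the robot and the scene stay as the last step left them, time stands still between calls to the robot, and variables do not carry over. Pictures are saved under pics/ and viewed, at most 14 in all, crops included, and the job is handed in when it is done.

```bash
ls; mkdir -p pics; python3 - <<'E'
from plant import get_obs, vision
import cv2,pickle
o=get_obs();print({k:o[k] for k in('time','tool_pos','tcp_rot','grip_width')})
for n in('scene','top'):
    c=vision.capture(n);pickle.dump(c,open(n+'.pkl','wb'))
    print(n,c['vfov'],c['cx'],c['cy'],c['pose'],[k for k in c])
    cv2.imwrite(f'pics/{n}0.png',c['pixels'][:,:,::-1])
E
```

```text
pics
{'time': 0.0, 'tool_pos': array([ 174.9376593 , -494.56954167,  226.05776656]), 'tcp_rot': array([-3.14006761e+00, -2.30058894e-04,  3.39841924e-01]), 'grip_width': 91.89126539274505}
scene 55.90931329347567 316.90464862016324 199.96738072757512 [[ 7.10856135e-01 -5.43135368e-01  4.46864104e-01  9.68695923e+02]
 [ 7.03337434e-01  5.48854202e-01 -4.51747185e-01 -3.27090879e+02]
 [ 9.66324625e-05  6.35423510e-01  7.72163813e-01  8.00193566e+02]
 [ 0.00000000e+00  0.00000000e+00  0.00000000e+00  1.00000000e+00]] ['pixels', 'vfov', 'cx', 'cy', 'pose']
top 44.94487990444625 325.6530636789802 199.0146208019873 [[-2.22978861e-02  9.86199636e-01 -1.64052074e-01  3.37468471e+02]
 [-9.99606579e-01 -1.91998087e-02  2.04463697e-02  9.11733279e+01]
 [ 1.70144339e-02  1.64443443e-01  9.86239759e-01  1.50364033e+03]
 [ 0.00000000e+00  0.00000000e+00  0.00000000e+00  1.00000000e+00]] ['pixels', 'vfov', 'cx', 'cy', 'pose']
```

View pics/scene0.png

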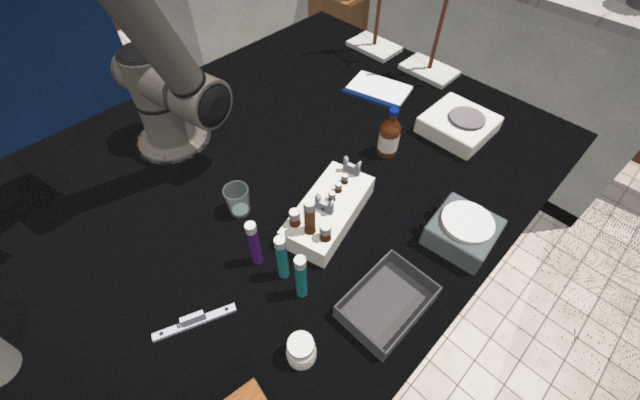

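View pics/top0.png

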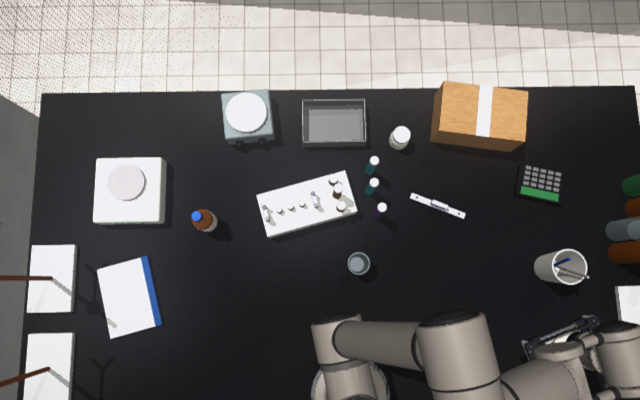

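The scene picture shows the rack around (328,210), the long amber tube near (310,215), and the bar around (195,320). In the top picture the rack is near (307,204) and the bar near (438,206). I'll enlarge both.

```bash
python3 - <<'E'
import cv2
t=cv2.imread('pics/top0.png')[160:250,250:360];cv2.imwrite('pics/c1.png',cv2.resize(t,None,fx=7,fy=6.5 and 7,interpolation=cv2.INTER_CUBIC)[:600])
a=cv2.imread('pics/top0.png')[180:230,400:475];b=cv2.imread('pics/scene0.png')[290:350,145:245]
a=cv2.resize(a,None,fx=6,fy=6,interpolation=cv2.INTER_CUBIC);b=cv2.resize(b,None,fx=5,fy=5,interpolation=cv2.INTER_CUBIC)
import numpy as np
m=np.zeros((600,500,3),np.uint8);m[:300,:450]=a;m[300:]=b;cv2.imwrite('pics/c2.png',m)
E
```

```text
(no output)
```

View pics/c1.png

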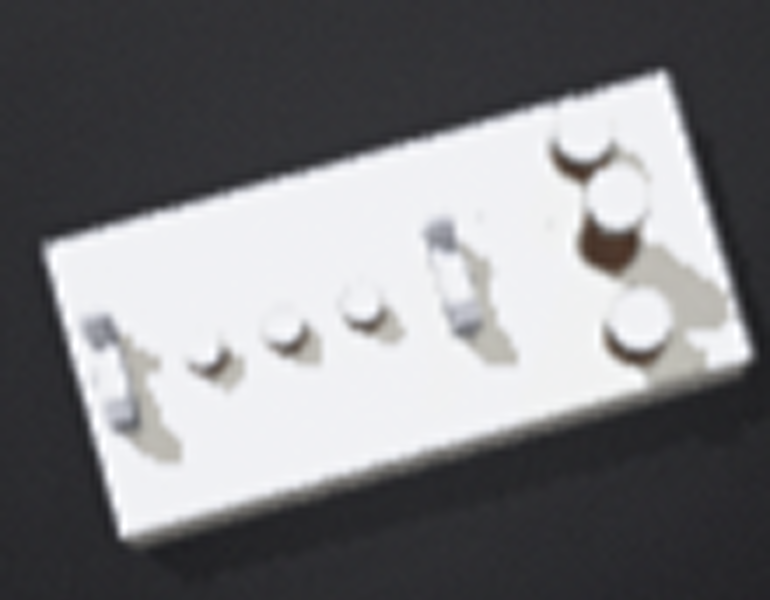

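View pics/c2.png

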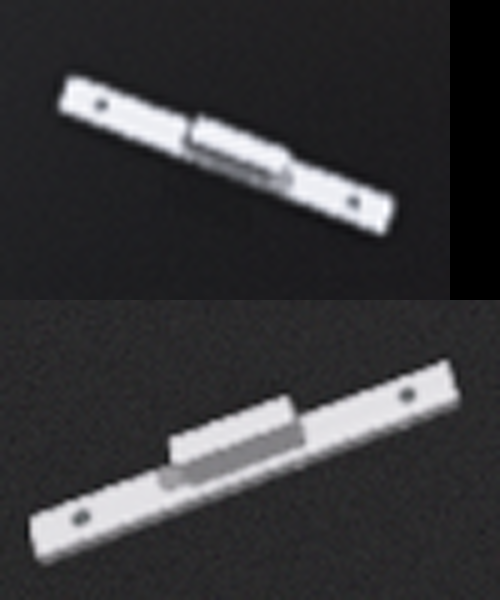

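Crop 1 shows the rack's top corners at (45,242), (665,70), (752,355) and (122,540). The fork prongs are at (100,330)/(123,418) and (439,235)/(464,322), and the long tube's cap is at (617,200), in the middle wide socket. Crop 2 shows the bar strip's corners and its rib clearly.

```bash
cat >h.py <<'E'
import numpy as np,pickle
from scipy.spatial.transform import Rotation as R
def pix2w(c,uv,z,P=None):
    P=c['pose'] if P is None else P
    f=200/np.tan(np.radians(c['vfov'])/2)
    uv=np.atleast_2d(uv).astype(float)
    d=np.c_[(uv[:,0]-c['cx'])/f,-(uv[:,1]-c['cy'])/f,-np.ones(len(uv))]@P[:3,:3].T
    o=P[:3,3];return o+d*((z-o[2])/d[:,2])[:,None]
def w2pix(c,p,P=None):
    P=c['pose'] if P is None else P
    f=200/np.tan(np.radians(c['vfov'])/2)
    q=(np.atleast_2d(p)-P[:3,3])@P[:3,:3]
    return np.c_[c['cx']+f*q[:,0]/-q[:,2],c['cy']-f*q[:,1]/-q[:,2]]
E
python3 - <<'E'
from h import *
T=pickle.load(open('top.pkl','rb'));S=pickle.load(open('scene.pkl','rb'))
cr=lambda p,s,o:(np.array(p)+.5)/s-.5+np.array(o)
def rep(n,W):
    print(n,W[:,:2].round(1).tolist(),'mean',W.mean(0).round(1))
A=pix2w(T,cr([(665,70),(45,242),(122,540),(752,355)],7,(250,160)),60);rep('rack',A)
print('sides',[np.linalg.norm(A[i]-A[i-1]).round(1) for i in range(4)])
d=A[1]-A[0]+A[2]-A[3];print('rack y dir',np.degrees(np.arctan2(d[1],d[0])))
F=pix2w(T,cr([(100,330),(123,418),(439,235),(464,322)],7,(250,160)),109);rep('forks',F)
d=F[0]+F[1]-F[2]-F[3];print(np.degrees(np.arctan2(d[1],d[0])),np.linalg.norm(d)/2)
rep('longcap',pix2w(T,cr([(617,200)],7,(250,160)),165))
rep('shorts',pix2w(T,cr([(583,135),(640,318)],7,(250,160)),105))
B=pix2w(T,cr([(68,76),(397,197),(386,235),(58,110)],6,(400,180)),10);rep('bar',B)
d=B[1]-B[0]+B[2]-B[3];print(np.degrees(np.arctan2(d[1],d[0])),np.linalg.norm(d)/2)
b=lambda p:cr([(x,y-300) for x,y in p],5,(145,290))
B=pix2w(S,b([(30,516),(447,360),(459,396),(40,556)]),10);rep('barS',B)
d=B[1]-B[0]+B[2]-B[3];print(np.degrees(np.arctan2(d[1],d[0])),np.linalg.norm(d)/2)
rep('ribS',pix2w(S,b([(170,440),(290,397),(297,420),(172,462)]),38))
rep('ribT',pix2w(T,cr([(199,117),(294,154),(290,172),(194,133)],6,(400,180)),38))
for n,uv,z in(('jar',(400,137),37),('pur',(382,208),150),):rep(n,pix2w(T,[uv],z))
E
```

```text
rack [[667.8, 1.3], [596.6, 271.6], [467.0, 238.7], [541.3, -32.6]] mean [568.2 119.7  60. ]
sides [np.float64(131.0), np.float64(279.5), np.float64(133.7), np.float64(281.3)]
rack y dir 105.02603481329002
forks [[550.2, 242.6], [513.2, 233.2], [587.6, 101.0], [550.6, 91.3]] mean [550.4 167.  109. ]
104.785649048313 146.60188679123206
longcap [[590.5, 28.7]] mean [590.5  28.7 165. ]
shorts [[630.1, 39.5], [551.5, 17.6]] mean [590.8  28.6 105. ]
bar [[602.3, -208.8], [534.8, -377.8], [515.0, -370.7], [584.3, -202.6]] mean [ 559.1 -290.    10. ]
-112.08970742960248 181.90291990210963
barS [[517.3, -368.4], [586.2, -202.3], [603.3, -208.9], [535.3, -374.0]] mean [ 560.5 -288.4   10. ]
67.53482595888705 179.250584932734
ribS [[546.0, -309.6], [565.8, -263.6], [576.4, -267.3], [554.8, -314.1]] mean [ 560.7 -288.7   38. ]
ribT [[574.6, -269.6], [554.4, -317.4], [545.1, -314.8], [566.3, -266.6]] mean [ 560.1 -292.1   38. ]
jar [[775.0, -177.9]] mean [ 775.  -177.9   37. ]
pur [[533.7, -96.1]] mean [533.7 -96.1 150. ]
```

```bash
cat >>h.py <<'E'
def Rt(o): return R.from_euler('xyz',o['tcp_rot']).as_matrix()
def plan(pos,yaw=None,o=None):
    "tool shift (m) and turn (rad) from the measured pose to a tool-down pose, mm/deg"
    from plant import get_obs
    o=o or get_obs();M=Rt(o);dp=M.T@(np.array(pos)-o['tool_pos'])/1000
    r=np.zeros(3)
    if yaw is not None: r=R.from_matrix(M.T@R.from_euler('xyz',[180,0,yaw],degrees=True).as_matrix()).as_rotvec()
    print('t',o['time'],'dp',dp.round(4),'rot',r.round(4))
E
python3 -c "
from h import *;plan((560,-289.5,200),67.7)"
python3 -m pendant '{"dp":[[0.054,-0.008,0],[0.108,-0.016,0],[0.162,-0.025,0],[0.216,-0.033,0.005],[0.27,-0.041,0.01],[0.324,-0.05,0.015],[0.378,-0.058,0.02],[0.431,-0.066,0.026]],"rotation":[[0,0,-0.1],[0,0,-0.21],[0,0,-0.32],[0,0,-0.42],[0,0,-0.53],[0,0,-0.63],[0,0,-0.74],[0,0,-0.84]]}' 0.05
python3 - <<'E'
from h import *
from plant import get_obs,vision
import cv2
plan((560,-289.5,14),67.7)
o=get_obs();c=vision.capture('wrist');pickle.dump((o,c),open('w1.pkl','wb'));print(c['T_tool_cam'],c['vfov'])
cv2.imwrite('pics/w1.png',c['pixels'][:,:,::-1])
E
```

```text
t 0.1 dp [ 0.4314 -0.065   0.0263] rot [-1.200e-03 -7.000e-04 -8.418e-01]
time: 1.1
tool_pos: [560.8, -288.0, 200.2]
tcp_rot: [-3.141, 0.0, 1.183]
contact_force: [0.8, -0.5, 0.2]
grip_width: 49.9
finger_force: 0.0
t 1.1 dp [-0.0017 -0.      0.1862] rot [-0.0005  0.0001  0.0018]
[[-1.00690391e-04  9.66032987e-01  2.58418764e-01  6.95180795e+01]
 [ 9.99999606e-01 -1.30755750e-04  8.78437448e-04 -9.71412420e-01]
 [ 8.82389291e-04  2.58418751e-01 -9.66032593e-01 -1.58414567e+02]
 [ 0.00000000e+00  0.00000000e+00  0.00000000e+00  1.00000000e+00]] 67.2745854395841
```

View pics/w1.png

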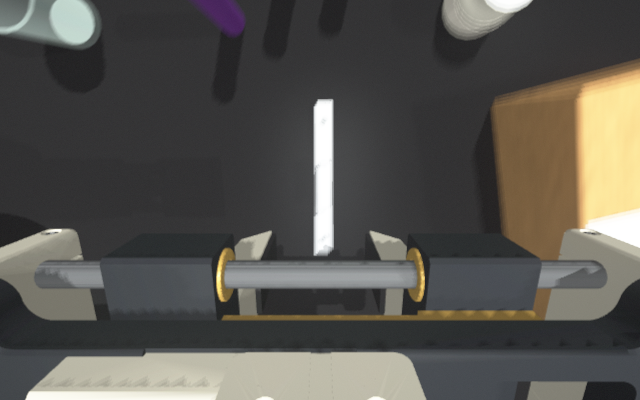

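The wrist view shows the bar almost straight ahead: strip corners at (314,101) and (333,100), with its lower visible end at (315,253)–(331,254) partly hidden.

```bash
python3 - <<'E'
from h import *
o,c=pickle.load(open('w1.pkl','rb'))
P=np.eye(4);P[:3,:3]=Rt(o);P[:3,3]=o['tool_pos'];P=P@c['T_tool_cam']
W=pix2w(c,[(314.5,106),(333,100),(314.5,240),(332.5,240)],10,P);print(W.round(1))
print(((W-o['tool_pos'])@Rt(o)).round(1))
print(w2pix(c,[[560+np.cos(1.182)*s*90-np.sin(1.182)*e*9,-289.5+np.sin(1.182)*s*90+np.cos(1.182)*e*9,10] for s in(1,0,-1) for e in(-1,1)],P).round(1))
E
```

```text
[[ 586.6 -204.4   10. ]
 [ 607.8 -206.2   10. ]
 [ 525.9 -350.8   10. ]
 [ 546.6 -359.3   10. ]]
[[ 87.2  -7.6 190.2]
 [ 93.5  12.8 190.2]
 [-71.4  -8.4 190.2]
 [-71.3  14.  190.2]]
[[329.6 104.9]
 [313.3 104.9]
 [328.9 184.9]
 [313.7 184.9]
 [328.3 255.1]
 [314.  255.1]]
```

```bash

python3 -m pendant '{"dp":[[0,0.001,0.045],[0,0.0015,0.09],[0,0.0015,0.13],[0,0.0015,0.16],[0,0.0015,0.175],[0,0.0015,0.183],[0,0.0015,0.186],[0,0.0015,0.186]],"rotation":[[0,0,0],[0,0,0],[0,0,0],[0,0,0],[0,0,0],[0,0,0],[0,0,0],[0,0,0]]}' 0.05
python3 -m pendant '{"dp":[[0,0,0],[0,0,0],[0,0,0],[0,0,0],[0,0,0],[0,0,0]],"rotation":[[0,0,0],[0,0,0],[0,0,0],[0,0,0],[0,0,0],[0,0,0]]}' 0.0
```

```text
time: 2.15
tool_pos: [561.2, -290.0, 15.6]
tcp_rot: [3.14, 0.0, 1.18]
contact_force: [-0.6, 0.8, -0.5]
grip_width: 49.8
finger_force: 0.0
time: 2.9
tool_pos: [560.7, -289.7, 14.7]
tcp_rot: [-3.141, 0.0, 1.18]
contact_force: [0.3, 0.6, -0.4]
grip_width: 11.9
finger_force: 30.0
```

```bash

python3 -m pendant '{"dp":[[0,0,-0.015],[0,0,-0.045],[0,0,-0.085],[0,0,-0.13],[0,0,-0.175],[0,0,-0.21],[0,0,-0.235],[0,0,-0.245]],"rotation":[[0,0,0],[0,0,0],[0,0,0],[0,0,0],[0,0,0],[0,0,0],[0,0,0],[0,0,0]]}' 
python3 - <<'E'
from h import *
from plant import get_obs,vision
import cv2
plan((560,-120,260),67.7);plan((553,167.5,260),105)
o=get_obs();print(o['tool_pos'])
ims=[]
for n,z in(('scene',3),('top',3)):
    c=vision.capture(n);u=w2pix(c,o['tool_pos']+[0,0,-4])[0].astype(int);print(n,u)
    a=c['pixels'][max(u[1]-48,0):,max(u[0]-65,0):,::-1][:96,:130];print(max(u[0]-65,0),max(u[1]-48,0));ims.append(cv2.resize(a,None,fx=6,fy=3,interpolation=cv2.INTER_CUBIC) if 0 else cv2.resize(a,(390*2//2,288)))
    pickle.dump((o,c),open(n+'1.pkl','wb'))
cv2.imwrite('pics/g1.png',cv2.resize(np.vstack(ims),None,fx=1.04,fy=1.04))
E
```

```text
time: 3.9
tool_pos: [561.0, -289.8, 262.2]
tcp_rot: [3.138, 0.001, 1.18]
contact_force: [0.1, -0.3, -2.8]
grip_width: 11.6
finger_force: 30.0
t 3.9 dp [ 0.1566 -0.0657  0.0018] rot [ 0.0033  0.0007 -0.0017]
t 3.9 dp [ 0.4198 -0.1817  0.0013] rot [ 0.0029  0.0018 -0.6527]
[ 561.04842054 -289.8178486   262.15444828]
scene [156 262]
91 214
top [460 190]
395 142
```

View pics/g1.png

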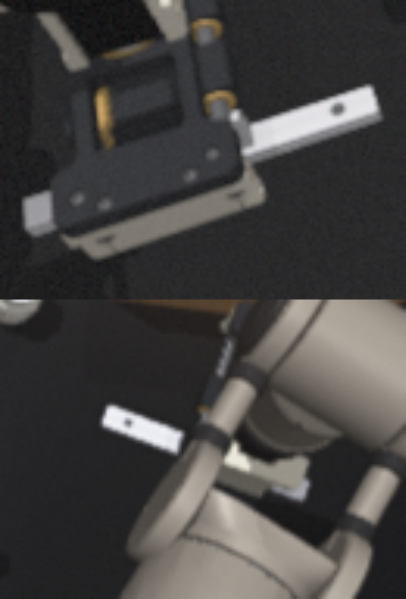

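```bash
python3 - <<'E'
from h import *
k=1.04*3
o,c=pickle.load(open('scene1.pkl','rb'));z=o['tool_pos'][2]-4.5
f=lambda p,o,y0=0:np.array([((x+.5)/k-.5+o[0],(y-y0+.5)/k-.5+o[1]) for x,y in p])
for W in(pix2w(c,f([(373,86),(380,109),(23,207)],(91,214)),z),):print(((W-o['tool_pos'])@Rt(o)).round(1))
o,c=pickle.load(open('top1.pkl','rb'))
W=pix2w(c,f([(108,404),(101,424),(182,434),(177,452)],(395,142),299.5),z);print(((W-o['tool_pos'])@Rt(o)).round(1))
E
```

```text
[[ 91.   -7.    4.4]
 [ 91.2   9.1   4.5]
 [-89.3  -3.8   4.6]]
[[89.8  8.7  4.5]
 [89.7 -9.8  4.4]
 [22.8  7.   4.5]
 [21.8 -9.2  4.5]]
```

```bash

python3 -m pendant '{"dp":[[0.05,-0.022,0],[0.105,-0.046,0],[0.16,-0.069,0],[0.215,-0.093,0],[0.27,-0.117,0],[0.325,-0.141,0],[0.38,-0.164,0.001],[0.42,-0.182,0.001]],"rotation":[[0,0,-0.05],[0,0,-0.13],[0,0,-0.22],[0,0,-0.31],[0,0,-0.4],[0,0,-0.49],[0,0,-0.58],[0,0,-0.653]]}' 
python3 - <<'E'
import cv2
b=cv2.imread('pics/scene0.png')[145:265,265:390]
cv2.imwrite('pics/c3.png',cv2.resize(b,None,fx=5,fy=5,interpolation=cv2.INTER_CUBIC))
E
```

```text
time: 5.0
tool_pos: [551.5, 170.4, 257.1]
tcp_rot: [-3.139, -0.0, 1.837]
contact_force: [-0.5, 0.3, -2.8]
grip_width: 11.8
finger_force: 30.0
```

View pics/c3.png

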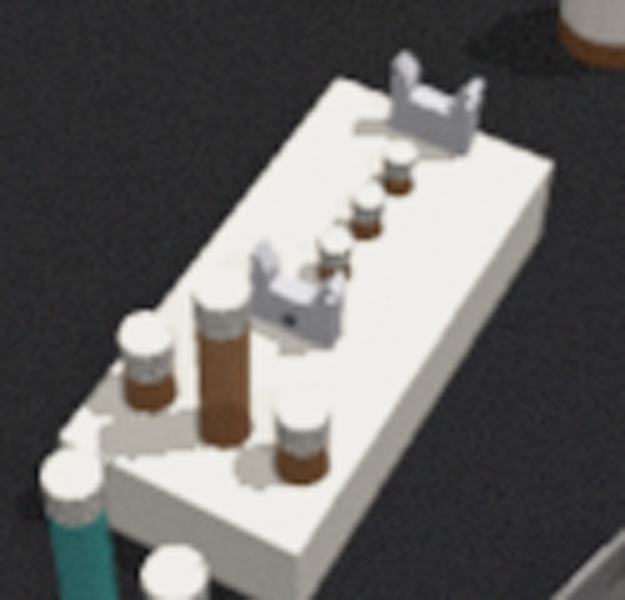

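The scene crop shows the rack's top corners at (338,78), (552,162) and (300,555), the fork tips at (405,60), (473,88), (263,250) and (335,285), and the vial caps at (400,158), (368,198) and (336,240).

```bash
python3 - <<'E'
from h import *
from scipy.optimize import least_squares
T=pickle.load(open('top.pkl','rb'));S=pickle.load(open('scene.pkl','rb'))
ft=lambda p:(np.array(p)+.5)/7-.5+np.array([250,160])
fs=lambda p:(np.array(p)+.5)/5-.5+np.array([265,145])
C=[[65,-140,60],[65,140,60],[-65,140,60],[-65,-140,60]]
caps=[[0,-95,165],[42,-95,105],[-42,-95,105]];V=[[0,85,85],[0,50,85],[0,15,85]]
K=[[19,125,107],[-19,125,107],[19,-25,107],[-19,-25,107]]
mt=C+caps+K; ut=ft([(665,70),(45,242),(122,540),(752,355),(617,200),(583,135),(640,318),(98,325),(122,413),(437,230),(463,320)])
ms=C[:3]+caps[:1]+V+[K[1],K[0],K[3],K[2]]
us=fs([(300,555),(552,162),(338,78),(223,287),(400,156),(368,196),(336,238),(405,62),(473,90),(263,250),(335,283)])
def place(p,m): return np.array(m)@R.from_euler('z',p[2]).as_matrix().T+[p[0],p[1],0]
def res(p,w=(1,1)): return np.r_[w[0]*(w2pix(T,place(p,mt))-ut).ravel(),w[1]*(w2pix(S,place(p,ms))-us).ravel()]
for w in((1,0),(0,1),(1,1)):
    s=least_squares(res,[568,120,.262],args=(w,),loss='soft_l1');p=s.x
    print(w,p[:2].round(1),np.degrees(p[2]).round(2),'seat',place(p,[[0,50,88]]).round(1),'tube',place(p,[[0,-95,165]]).round(1))
r=res(p).reshape(-1,2).round(1);print(r.tolist())
from plant import vision,get_obs
import cv2
o=get_obs();c=vision.capture('wrist');pickle.dump((o,c),open('w2.pkl','wb'));cv2.imwrite('pics/w2.png',c['pixels'][:,:,::-1])
E
```

```text
(1, 0) [566.5 119.9] 15.03 seat [[553.6 168.1  88. ]] tube [[591.2  28.1 165. ]]
(0, 1) [569.  119.8] 14.99 seat [[556.1 168.1  88. ]] tube [[593.6  28.  165. ]]
(1, 1) [568. 120.] 14.92 seat [[555.1 168.3  88. ]] tube [[592.4  28.2 165. ]]
[[-0.0, 0.3], [-0.1, 0.6], [0.1, -0.7], [-0.2, 0.0], [0.2, -0.7], [0.2, -1.0], [0.1, -0.1], [-0.7, -0.5], [-0.7, -0.6], [0.4, -0.9], [0.2, -1.4], [-0.5, -0.1], [-0.0, -0.0], [-0.0, -0.2], [-0.4, -0.1], [-0.1, -1.0], [0.0, -0.3], [-0.1, 0.3], [-0.1, -0.2], [-0.7, -0.7], [-0.0, -0.1], [-0.6, -0.6]]
```

View pics/w2.png

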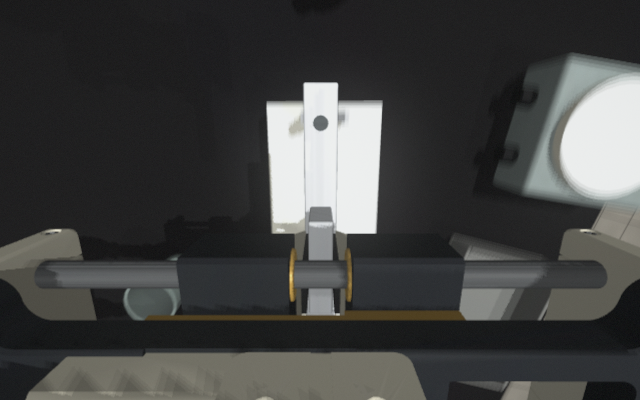

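The wrist view shows the rack's edges from (267,102) to (272,233) on the left and (382,100) to (377,233) on the right. The held bar's far end runs from (304,83) to (337,83).

```bash
python3 - <<'E'
from h import *
o,c=pickle.load(open('w2.pkl','rb'));print(o['tool_pos'],o['tcp_rot'],o['time'])
P=np.eye(4);P[:3,:3]=Rt(o);P[:3,3]=o['tool_pos'];P=P@c['T_tool_cam']
W=pix2w(c,[(267,102),(382,100),(272,233),(377,233)],60,P);print('rack in tool',((W-o['tool_pos'])@Rt(o)).round(1).tolist())
B=pix2w(c,[(304,83),(337,83),(304,190),(337,190)],o['tool_pos'][2]-4.5,P);print('bar in tool',((B-o['tool_pos'])@Rt(o)).round(1).tolist())
print('rack ctr from end',(W[:2].mean(0)+140*np.array([np.sin(.261),-np.cos(.261),0])).round(1),'seat',(W[:2].mean(0)+90*np.array([np.sin(.261),-np.cos(.261),0])).round(1))
plan((555,168.2,125),104.95)
E
```

```text
[551.45786404 170.37929224 257.09747643] [-3.13887376e+00 -4.22480067e-04  1.83677495e+00] 5.0
rack in tool [[92.6, -60.8, 197.3], [94.7, 68.3, 197.0], [-64.0, -61.6, 197.2], [-63.8, 70.4, 196.9]]
bar in tool [[89.5, -8.9, 4.6], [89.5, 7.8, 4.5], [34.0, -9.7, 4.5], [34.0, 8.6, 4.5]]
rack ctr from end [566.1 126.4  60. ] seat [553.2 174.7  60. ]
t 5.05 dp [-0.0083  0.0025  0.132 ] rot [-0.0022 -0.0039  0.0108]
```

```bash

python3 -m pendant '{"dp":[[-0.002,0.001,0.02],[-0.004,0.002,0.055],[-0.006,0.003,0.09],[-0.0065,0.0033,0.112],[-0.0065,0.0033,0.123],[-0.0065,0.0033,0.127],[-0.0065,0.0033,0.127],[-0.0065,0.0033,0.127]],"rotation":[[0,0,0.003],[0,0,0.008],[0,0,0.008],[0,0,0.008],[0,0,0.008],[0,0,0.008],[0,0,0.008],[0,0,0.008]]}' 
python3 - <<'E'
from h import *
from plant import vision,get_obs
import cv2
o=get_obs();c=vision.capture('wrist');pickle.dump((o,c),open('w3.pkl','wb'))
print(o['tool_pos'],o['tcp_rot']);o2=get_obs();print(o2['tool_pos'],o2['tcp_rot'])
cv2.imwrite('pics/w3.png',cv2.resize(c['pixels'][60:260,200:440,::-1],None,fx=3,fy=3,interpolation=cv2.INTER_CUBIC))
E
```

```text
time: 6.05
tool_pos: [557.9, 162.7, 132.6]
tcp_rot: [3.14, 0.0, 1.825]
contact_force: [0.4, -0.0, -2.2]
grip_width: 11.8
finger_force: 30.0
[557.88801351 162.66119038 132.6184176 ] [3.13993756e+00 2.50474048e-04 1.82485157e+00]
[557.86528156 162.62735159 132.56538732] [3.13999940e+00 2.78146250e-04 1.82481691e+00]
```

View pics/w3.png

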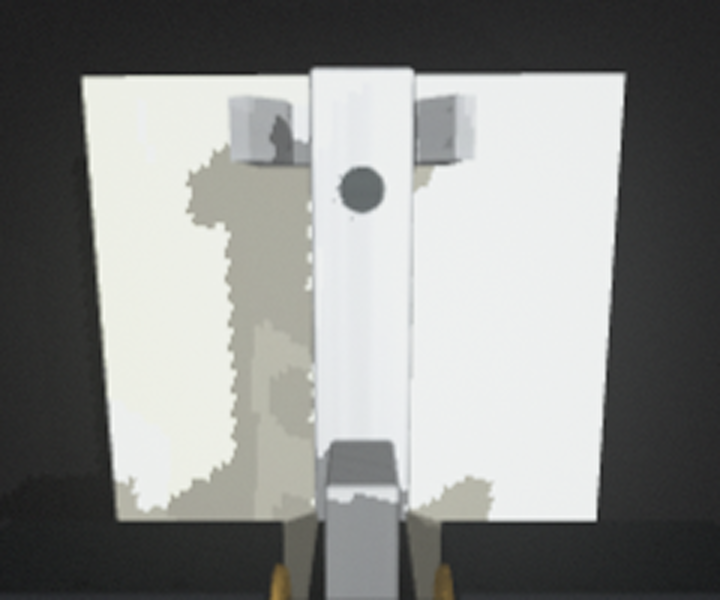

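The prongs' outer edges are at crop columns 230 and 475, rows 95–165. The bar's far end is at columns 312–413, row 68, and the rack's far edge runs from (82,76) to (625,72).

```bash
python3 - <<'E'
from h import *
from plant import get_obs
o,c=pickle.load(open('w3.pkl','rb'))
P=np.eye(4);P[:3,:3]=Rt(o);P[:3,3]=o['tool_pos'];P=P@c['T_tool_cam']
def m(n,p,z):
    u=(np.array(p)+.5)/3-.5+np.array([200,60]);W=pix2w(c,u,z,P);print(n,((W-o['tool_pos'])@Rt(o))[:,:2].round(1).tolist(),'seat y',0)
m('rack',[(82,76),(625,72),(118,521),(597,521)],60)
m('prongs far edge',[(230,95),(475,95)],109); m('prongs near edge',[(231,162),(475,160)],109)
m('bar',[(312,68),(413,68),(316,430),(409,430)],o['tool_pos'][2]-4.5)
plan((555.3,170.1,132.6),104.9);plan((555.1,168.3,132.6),104.9)
E
```

```text
rack [[96.3, -67.9], [97.2, 62.3], [-17.3, -67.2], [-17.3, 63.3]] seat y 0
prongs far edge [[87.3, -25.8], [87.3, 20.8]] seat y 0
prongs near edge [[75.1, -26.0], [75.5, 21.2]] seat y 0
bar [[89.8, -9.1], [89.8, 8.0], [26.5, -9.2], [26.5, 8.1]] seat y 0
t 6.1 dp [ 0.0079 -0.0006 -0.    ] rot [ 0.0016  0.0003 -0.006 ]
t 6.1 dp [ 0.0062 -0.0013 -0.    ] rot [ 0.0016  0.0003 -0.006 ]
```

```bash

python3 -m pendant '{"dp":[[0.003,-0.001,0],[0.0063,-0.0018,0],[0.0063,-0.0018,0],[0.0063,-0.0018,0],[0.0063,-0.0018,0.004],[0.0063,-0.0018,0.007],[0.0063,-0.0018,0.007],[0.0063,-0.0018,0.007]],"rotation":[[0,0,-0.003],[0,0,-0.006],[0,0,-0.006],[0,0,-0.006],[0,0,-0.006],[0,0,-0.006],[0,0,-0.006],[0,0,-0.006]]}' 
python3 -c "
from h import *
plan((555.1-.3,168.3,102.7),104.6)"
```

```text
time: 7.1
tool_pos: [554.2, 168.2, 124.6]
tcp_rot: [-3.142, 0.0, 1.831]
contact_force: [-0.7, 1.1, -2.0]
grip_width: 11.8
finger_force: 30.0
t 7.1 dp [-0.      0.0007  0.0219] rot [-0.      0.0001  0.0051]
```

```bash

python3 -m pendant '{"dp":[[0,0,0.004],[0,0,0.008],[0,0,0.012],[0,0,0.015],[0,0,0.018],[0,0,0.020],[0,0,0.021],[0,0,0.021]],"rotation":[[0,0,0],[0,0,0],[0,0,0],[0,0,0],[0,0,0],[0,0,0],[0,0,0],[0,0,0]]}'
python3 -m pendant '{"dp":[[0,0,0.001],[0,0,0.002],[0,0,0.002]],"rotation":[[0,0,0],[0,0,0],[0,0,0]]}'
```

```text
time: 8.1
tool_pos: [554.1, 168.2, 103.7]
tcp_rot: [3.142, 0.0, 1.831]
contact_force: [-1.0, 0.6, -2.1]
grip_width: 11.4
finger_force: 30.0
time: 8.48
tool_pos: [554.2, 168.2, 102.7]
tcp_rot: [3.141, 0.0, 1.831]
contact_force: [-3.0, -0.2, 4.9]
grip_width: 11.7
finger_force: 30.0
```

```bash

python3 -m pendant '{"dp":[[0,0,0],[0,0,0],[0,0,0],[0,0,0],[0,0,-0.01],[0,0,-0.03],[0,0,-0.07],[0,0,-0.11]],"rotation":[[0,0,0],[0,0,0],[0,0,0],[0,0,0],[0,0,0],[0,0,0],[0,0,0],[0,0,0]]}' 0.035
python3 - <<'E'
from h import *
from plant import vision,get_obs
import cv2
plan((592.4,28.2,213),104.9)
o=get_obs();c=vision.capture('wrist');pickle.dump((o,c),open('w4.pkl','wb'));print(o['tool_pos'])
s=vision.capture('scene')['pixels'][130:280,250:400,::-1];w=c['pixels'][60:260,200:440,::-1]
a=cv2.resize(s,(400,400),interpolation=cv2.INTER_CUBIC);b=cv2.resize(w,(400,333),interpolation=cv2.INTER_CUBIC)
m=np.zeros((400,800,3),np.uint8);m[:,:400]=a;m[:333,400:]=b;cv2.imwrite('pics/d1.png',m)
E
```

```text
time: 9.48
tool_pos: [554.0, 168.2, 213.5]
tcp_rot: [3.141, 0.0, 1.831]
contact_force: [0.7, -0.1, 0.2]
grip_width: 35.0
finger_force: 0.0
t 9.475 dp [-0.1451  0.0011  0.0005] rot [ 0.0002  0.0001 -0.0001]
[554.01634479 168.16911301 213.45114238]
```

View pics/d1.png

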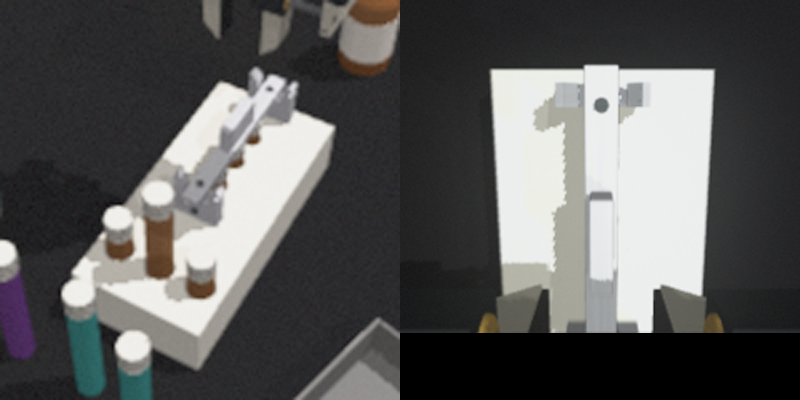

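The bar rests down in both forks and is centred: in the wrist view the bar is at column 601 and the prongs' midpoint at 602. The long tube stands in the middle wide socket, so I move to it next.

```bash

python3 -m pendant '{"dp":[[-0.02,0,0],[-0.05,0,0],[-0.085,0,0],[-0.12,0.0005,0],[-0.138,0.0005,0],[-0.145,0.0005,0],[-0.145,0.0005,0],[-0.145,0.0005,0]],"rotation":[[0,0,0],[0,0,0],[0,0,0],[0,0,0],[0,0,0],[0,0,0],[0,0,0],[0,0,0]]}' 0.055
python3 -m pendant '{"dp":[[0,0,0.02],[0,0,0.045],[0,0,0.065],[0,0,0.08],[0,0,0.09],[0,0,0.095],[0,0,0.095],[0,0,0.095]],"rotation":[[0,0,0],[0,0,0],[0,0,0],[0,0,0],[0,0,0],[0,0,0],[0,0,0],[0,0,0]]}'
python3 - <<'E'
from h import *
from plant import vision,get_obs
import cv2
plan((591.8,28,118),104.9)
s=vision.capture('scene')['pixels'][150:270,260:400,::-1];t=vision.capture('top')['pixels'][150:270,280:420,::-1]
cv2.imwrite('pics/d2.png',cv2.resize(np.hstack([s,t]),None,fx=2.8,fy=2.8,interpolation=cv2.INTER_CUBIC))
E
```

```text
time: 10.58
tool_pos: [591.6, 29.2, 211.7]
tcp_rot: [-3.141, -0.0, 1.832]
contact_force: [0.8, -0.0, -0.1]
grip_width: 54.8
finger_force: 0.0
time: 11.58
tool_pos: [592.3, 28.1, 117.3]
tcp_rot: [3.14, 0.0, 1.831]
contact_force: [-0.3, -0.3, -0.8]
grip_width: 54.9
finger_force: 0.0
t 11.575 dp [-0.     -0.0005 -0.0007] rot [ 0.0011  0.0005 -0.0001]
```

View pics/d2.png

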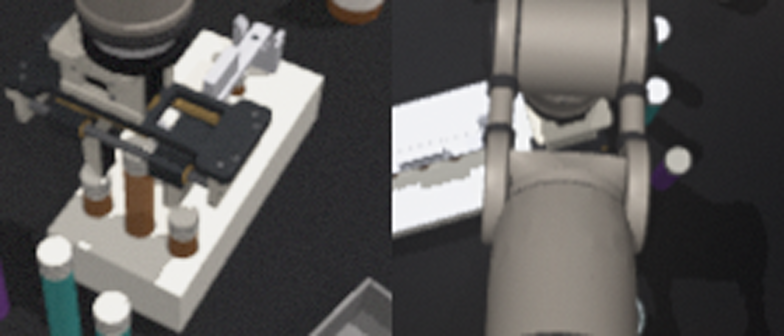

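The fingers straddle the long tube's cap and stay clear of the short tubes. I'll close and lift.

```bash

python3 -m pendant '{"dp":[[0,0,0],[0,0,0],[0,0,0],[0,0,0],[0,0,0],[0,0,0]],"rotation":[[0,0,0],[0,0,0],[0,0,0],[0,0,0],[0,0,0],[0,0,0]]}' 0.0
python3 -m pendant '{"dp":[[0,0,-0.005],[0,0,-0.015],[0,0,-0.03],[0,0,-0.05],[0,0,-0.07],[0,0,-0.09],[0,0,-0.11],[0,0,-0.13]],"rotation":[[0,0,0],[0,0,0],[0,0,0],[0,0,0],[0,0,0],[0,0,0],[0,0,0],[0,0,0]]}'
python3 -m pendant '{"dp":[[0,0,-0.025],[0,0,-0.05],[0,0,-0.075],[0,0,-0.1],[0,0,-0.125],[0,0,-0.14],[0,0,-0.15],[0,0,-0.15]],"rotation":[[0,0,0],[0,0,0],[0,0,0],[0,0,0],[0,0,0],[0,0,0],[0,0,0],[0,0,0]]}'
```

```text
time: 12.42
tool_pos: [591.9, 28.2, 116.7]
tcp_rot: [3.141, 0.0, 1.831]
contact_force: [0.8, -0.0, 0.8]
grip_width: 24.4
finger_force: 30.0
time: 13.42
tool_pos: [591.9, 28.2, 248.6]
tcp_rot: [3.14, 0.001, 1.831]
contact_force: [-0.1, -0.1, -1.9]
grip_width: 24.8
finger_force: 30.0
time: 14.42
tool_pos: [591.9, 28.2, 397.7]
tcp_rot: [3.14, 0.001, 1.831]
contact_force: [0.1, 0.1, -2.3]
grip_width: 24.1
finger_force: 30.0
```

```bash

python3 -m pendant '{"dp":[[0,0,0],[0,0,0],[0,0,0],[0,0,0],[0,0,0],[0,0,0],[0,0,0],[0,0,0]],"rotation":[[-0.08,0,0],[-0.19,0,0],[-0.3,0,0],[-0.41,0,0],[-0.52,0,0],[-0.63,0,0],[-0.72,0,0],[-0.785,0,0]]}'
python3 -m pendant '{"dp":[[0,0,0],[0,0,0],[0,0,0],[0,0,0],[0,0,0],[0,0,0],[0,0,0],[0,0,0]],"rotation":[[0,0,0],[0,0,0],[0,0,0],[0,0,0],[0,0,0],[0,0,0],[0,0,0],[0,0,0]]}'
python3 - <<'E'
from h import *
from plant import vision,get_obs
import cv2
o=get_obs();M=Rt(o);print('tilt',np.degrees(np.arccos(-M[2,2])),M[:,2],o['joint_positions'],abs(o['dq']).max())
c=vision.capture('scene');p=o['tool_pos']+M@np.array([[0,0,101.7],[0,0,-48.3]]).T.T[0];q=o['tool_pos']+M@[0,0,-48.3]
print('foot',p,w2pix(c,[p,q]).round())
cv2.imwrite('pics/e.png',c['pixels'][:,:,::-1])
E
```

```text
time: 15.42
tool_pos: [590.8, 28.2, 395.6]
tcp_rot: [2.356, -0.0, 1.83]
contact_force: [-0.6, -0.1, -1.0]
grip_width: 24.8
finger_force: 30.0
time: 16.42
tool_pos: [591.8, 28.2, 396.7]
tcp_rot: [2.357, 0.0, 1.831]
contact_force: [0.0, 0.2, -0.1]
grip_width: 24.2
finger_force: 30.0
tilt 44.97306518723896 [ 0.68303701  0.18163245 -0.70743911] [-2.83537377e-01  1.69226044e-03  1.73189317e+00  5.47056259e-01
  7.79009659e-01 -8.12967515e-01] 0.001897104657467777
foot [661.31115498  46.67355448 324.72237231] [[342. 161.]
 [288.  93.]]
```

View pics/e.png

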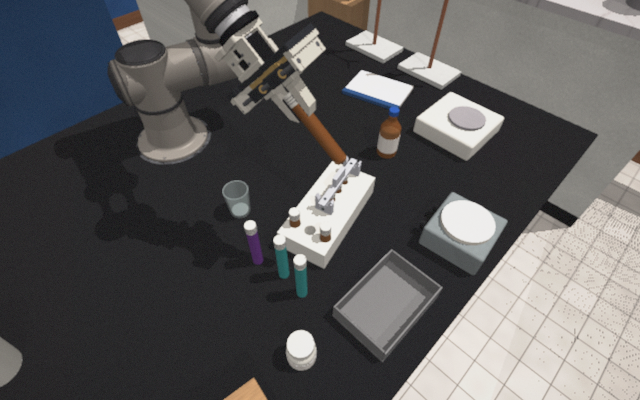

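The held tube leans at 45° with its foot at pixel (342,161), as predicted, about 325 mm up. The bar is still in the forks and the other items stand undisturbed.

```bash
python3 -c "
from plant import workorder;print(workorder.close_job())"
```

```text
the job is handed in; nothing more can be done
None
```

The job is handed in at about 16.5 s: the bar rests centred in both forks and is released, and the long tube is held still at 45°, cap end up, with its foot about 32 cm above the bench; the final picture shows nothing else disturbed.

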